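Hold a tilt indicator at its set angle on the test stud

TASK

Check the pendulum tilt indicator at its set angle: lift it by the lug on top and, keeping it upright with its dial facing out along the stud, lower it until its notched foot bears on the test stand's stud a little clear of the stop collar, then slide it along the stud until you feel it butt against the collar, without shifting the collar. Then rock it sideways about the stud until its swinging pointer has come to rest inside the fork of the set index. Finish there, still gripping the indicator, its notch bearing on the stud and its foot against the collar, and leave the other things on the bench where they are.

Things in the scene. Friction and masses are not known exactly. Their poses are not given: they have to be found in the camera images.
- gauge: the tilt indicator, 0.44 to 0.72 kg, upright at the start: steel foot 30 (x) x 100 (y) x 20 mm with a 90 degree V notch along x in the middle of its underside (22.6 wide, 11.3 deep), black dial case 24 x 96 mm up to 116 mm. Origin: centre of the underside, also where the stud's centre line runs when seated. x out of the dial face, z up, y to the right of one facing the dial. Foot's back face at x = -15 mm
- lug (a point): grip point in the aluminium lug on top of the gauge, on its middle plane, 135 mm above the gauge's origin; axes as the gauge's. The lug is 20 mm thick (x), 40 mm wide (y), from 116 to 151 mm above the foot's underside, flat front and back: grip it front to back
- dial_face (a point): middle of the gauge's dial front, 12 mm in front of its middle plane, 66 mm above its origin; it must end on the side away from the collar
- pointer (a joint): angle of the swinging pointer, rad: 0 along the gauge's own -z, positive when its tip is on the +y side. A free, lightly damped pendulum that hangs plumb once still (2 to 3 swings a second, 1 to 2 s to settle), so it reads m when the gauge leans by m with its top towards +y (turned by -m about its x)
- set_index (a joint): where the set index is clamped on the scale, rad, same zero and sign as the pointer; 0.15 to 0.42, does not move. A small dark steel fork low on the dial; the 10 mm gap between its prongs takes the 3 mm wide pointer tip. Scale lines every 5 degrees, the longer ones every 10, the thick middle one zero
- pointer_tip (a point): tip of the pointer, 66 mm from its pivot; the pivot is 98 mm above the underside of the foot, 1 mm in front of the gauge's middle plane
- set_mark (a point): middle of the gap of the set index fork, 66 mm from the pivot, where the pointer tip belongs
- stand: the test stand, bolted to the bench: grey foot plate 130 (x) x 110 (y) x 12 mm; a grey pillar (x from -60 to -30 mm, 40 mm wide, 98 mm high) carries a level steel stud pointing to +x. Origin: centre of the plate's underside; z up
- stud: the level steel stud of the stand. Origin: on its centre line, 75 mm above the bench, straight above the stand's origin; axes as the stand's. It is stepped: 16 mm diameter from the pillar to x = +55 mm, then a thinner threaded end of 10 mm diameter to x = +73 mm. The foot must sit on the 16 mm part only, and drags on it as it slides (about the weight borne)
- collar: dark steel stop collar clamped on the stud, 34 mm diameter, 14 mm long; where along the stud it is clamped differs every time. Origin: centre of its outer (stop) face, on the stud's centre line; x points outwards along the stud. Its face lies between x = -12 and +6 mm from the origin of body stud. The clamp slips if it is pushed with more than about 35 N
- multimeter: grey hand-held multimeter lying on its back, 150 x 78 x 32 mm; bystander, leave it alone. Origin: about the middle of its underside
- reel: aluminium reel standing on its flange, 60 mm across, 50 mm high; bystander, leave it alone. Origin: about the middle of its underside
- screwdriver: black-handled screwdriver lying down, 190 mm long; bystander, leave it alone. Origin: about the middle of its underside
- coil_core: copper ring core lying flat, 68 mm across, 24 mm high; bystander, leave it alone. Origin: about the middle of its underside
- wash_bottle: pale blue bottle, 60 mm across, 150 mm high; bystander, leave it alone. Origin: about the middle of its underside
- parts_tray: small open black tray, 110 x 90 x 35 mm; bystander, leave it alone. Origin: about the middle of its underside
- heat_sink: finned aluminium heat sink, 80 x 60 x 32 mm; bystander, leave it alone. Origin: about the middle of its underside
There are look-alikes about, which are no part of the job. What is shaped like the gauge but green is not meant.

How it is judged (in metres and radians):
On the way, in this order (a step that is already met when the one before it is completed fails the run):
1. the gauge's notch is over the 16 mm part of the stud (seated within 4 mm), the gauge is upright and 4 mm or more clear of the collar (y of gauge in the frame of stud between -0.004 and 0.004 m and z of gauge in the frame of stud between -0.004 and 0.004 m and x of gauge in the frame of stud below 0.044 m and contact force between gauge and stud above 0.3 N and x of dial_face in the frame of collar above 0.02 m and angle between gauge's own z axis and vertical below 0.09 rad and x of gauge in the frame of collar above 0.019 m), for 0.1 s.
2. still seated, the foot is pushed against the collar's face (y of gauge in the frame of stud between -0.004 and 0.004 m and z of gauge in the frame of stud between -0.004 and 0.004 m and x of gauge in the frame of stud below 0.044 m and contact force between gauge and stud above 0.3 N and x of dial_face in the frame of collar above 0.02 m and contact force between gauge and collar above 0.5 N and x of gauge in the frame of collar below 0.018 m), for 0.1 s.
At the end, for the whole second after the job is handed in: gripped, dial outwards; notch bearing on the 16 mm stud (over 0.3 N, origin within 4 mm of its centre line), foot within 3 mm of the collar and square within 5 degrees; pointer still (0.15 rad/s), tip within 3.8 mm of the fork's middle; collar within 4 mm, bystanders 30 mm of their start (y of gauge in the frame of stud between -0.004 and 0.004 m and z of gauge in the frame of stud between -0.004 and 0.004 m and x of gauge in the frame of stud below 0.044 m and contact force between gauge and stud above 0.3 N and x of dial_face in the frame of collar above 0.02 m and x of gauge in the frame of collar below 0.018 m and angle between the x axis of gauge and the x axis of stand, either way round below 0.09 rad and angle between gauge's own z axis and vertical above 0.09 rad and distance between pointer_tip and set_mark below 0.0038 m and velocity of joint pointer between -0.15 and 0.15 rad/s and contact force between the fingers and gauge above 1 N and distance of collar from where it was at the start of the episode below 0.004 m and distance of each of multimeter, reel, screwdriver, coil_core, wash_bottle, parts_tray, heat_sink from where it was at the start of the episode below 0.03 m); the arm keeps its last pose, push and grip.
It fails at once if the stop collar was shifted along the stud by more than 4 mm (distance of collar from where it was at the start of the episode above 0.004 m).
It fails at once if a bystander was pushed more than 30 mm out of its place (distance of any of multimeter, reel, screwdriver, coil_core, wash_bottle, parts_tray, heat_sink from where it was at the start of the episode above 0.03 m).
It also fails if it takes over 45 s, if anything falls off the work surface, if the arm or the gripper's body presses on something with over 40 N, if the wrist force passes 120 N, or if a joint passes its speed limit or range.

ROBOT

A 7-joint arm with a two-finger parallel gripper is mounted at the origin on the work surface. World frame = base frame: x ahead of the robot, y to its left, z up, the work surface at z = 0. Lengths are in m, angles in degrees, forces in N, time in s.
With the tool pointing down it reaches from about 0.425 to 0.875 m from the base axis. Payload 4.7 kg.
Tool frame: the origin (TCP) lies at the centre of the arm's flange, where the gripper is bolted on; the fingertips stand 182 mm ahead of it and the grasp point (between the pads) lies 164 mm ahead of it; z points along the fingers, y is the line along which they close (so a half turn about z gives the same grasp; the last joint's range is limited). The gripper opens to 87 mm and grips with 3 to 60 N. Pads are 19 mm wide; open, the fingers measure 117 mm over their backs; the gripper's body (75 mm by 190 mm) begins 51 mm behind the grasp point.
Start: joints at [64.922, 18.392, -4.016, 83.108, 1.295, 78.541, -3.26], TCP at [0.284, -0.585, 0.405] pointing down, gripper open.
Joint ranges: [-163.93, 163.93], [-17.29, 119.83], [-79.2, 71.16], [3.27, 140.29], [-89.18, 269.18], [5.43, 117.66], [-154.24, 154.24]. Speed limits (degrees/s): [147.25, 147.25, 180, 180, 180, 180, 180].

INTERFACE

Orientations are given as [roll, pitch, yaw] about the fixed x, y, z axes, in that order (R = Rz(yaw) Ry(pitch) Rx(roll)).
In Python, from cell import env gives the robot as it stands. The module is installed in compiled form; this text tells all that it offers.
- The arm moves only by the tool step_arm, never from a script. Its argument "steps" is one flat list of numbers, 5 for each row, row after row: the opening, from 0 (shut) to 1 (fully open), then the shift along the tool's x, y, z in mm, then the turn about the tool's z in degrees. In form: [grip, dx, dy, dz, roll, grip, dx, dy, dz, roll, ...]. A call has 1 to 12 rows; each row shifts and turns the commanded pose from where the row before left it, along the tool's axes as they then stand; what a row does not reach is not made up. A row lasts 1/8 s, in which the tool goes at most 62.5 mm and 10.7 degrees, less where a joint would pass 70% of its speed; a pose out of reach is approached as far as the arm can. A call with a gripper value outside its range is refused whole. The fingers move at their own pace and stop on an object; "grip_force" is the grip in N (left out, the last holds). Time passes only in rows, so rows that do not move let the fingers close. It gives the time, the measured TCP pose, the force, the opening and the grip force at its end, in the units of the state.
- env.get_obs(): the state, without advancing time (a new reading comes with each control period).
- env.read_camera(name): name is "scene" or "top"; returns a dict with "image" (420x560x3 uint8, red, green, blue), "camera_matrix" (3x3 intrinsics, pixels), "R" (3x3) and "t" (3): a world point X has camera coordinates R X + t. Camera axes: x right, y down, z forward; pixel columns grow to the right and rows downward; lengths in m; the calibration is good to about 2 mm. A picture is of the moment at which its call begins. There is no depth.
- env.sign_off(): hands the job in; it is judged then, once.
The state is a dict: "time_s": time; "qpos": joint angles; "joint_velocities": joint speeds; "effort": joint torques, N m; "tool_pos": TCP position; "tool_rot": TCP orientation; "force": force on the tool from outside, world axes, zero at the start; "wrist_torque": the same for the moment, N m; "grip_width": finger opening in m; "grasp_force": force on a finger pad.
Only numpy, scipy, OpenCV 4.12 (cv2) and the standard library are available. Lean on these libraries where they do the work, as an engineer would, in place of code of your own. Each camera call takes 0.05 s, during which the arm holds its last target. There are 200 camera calls.

## Working session

There is one attempt and no reset: what is moved stays moved. The work goes in short steps, Python scripts to look and compute and a tool call to move; the robot and the scene stay as the last step left them, time stands still between calls to the robot, and variables do not carry over. Pictures are saved under pics/ and viewed, at most 10 in all, crops included, and the job is handed in when it is done.

Besides the shell and the picture viewer there is one more tool, called after "Request:" as a command line: name --argument value ..., lists and objects as JSON in quotes. step_arm: Moves the arm, as the interface text tells. Its arguments: {"type":"object","properties":{"steps":{"type":"array","items":{"type":"number"}},"grip_force":{"type":"number"}},"required":["steps"]}

```bash
mkdir -p pics; python3 - <<'E'
from cell import env
import cv2
o=env.get_obs(); print({k:o[k] for k in('time_s','tool_pos','tool_rot','force','grip_width')})
for n in('scene','top'):
    c=env.read_camera(n); cv2.imwrite(f'pics/{n}0.png',c['image'][:,:,::-1]); print(n,c['camera_matrix'],c['R'],c['t'])
E
```

```text
{'time_s': 0.0, 'tool_pos': array([ 0.2836772 , -0.58460141,  0.40363775]), 'tool_rot': array([-1.79888586e+02,  6.47770694e-03,  2.58904289e+01]), 'force': array([-0.27471496,  0.09661065,  0.18084227]), 'grip_width': 0.08691561002516145}
scene [[515.19939363   0.         271.43057615]
 [  0.         515.19939363 209.50783664]
 [  0.           0.           1.        ]] [[ 0.36892294  0.92934215 -0.01479951]
 [ 0.79043534 -0.32207815 -0.52103516]
 [-0.48898654  0.18052376 -0.8534069 ]] [-0.17946766 -0.35656407  1.85223512]
top [[448.21734837   0.         273.55388993]
 [  0.         448.21734837 207.23299127]
 [  0.           0.           1.        ]] [[-0.01605664 -0.99975829  0.01501806]
 [-0.99078989  0.01388927 -0.13469401]
 [ 0.13445286 -0.01704247 -0.99077343]] [0.00155776 0.55315601 1.12579776]
```

View pics/scene0.png

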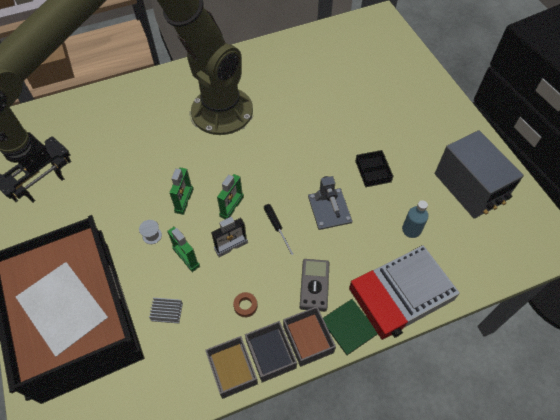

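View pics/top0.png

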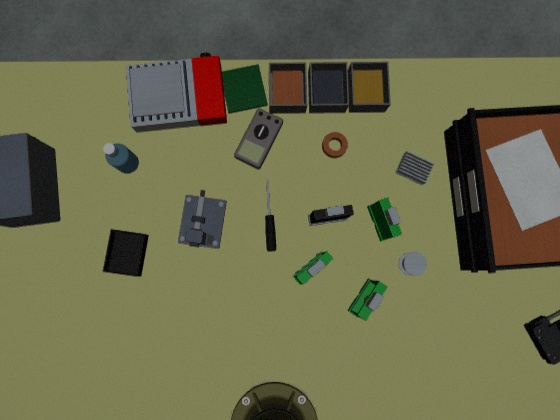

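Candidates (scene view): green look-alikes at (180,190), (230,195) and (183,248). The black case with grey lug at (230,237), top view (330,215), fits the description. I'll check it and the stand in one close crop.

```bash
python3 - <<'E'
import cv2,numpy as np
s=cv2.imread('pics/scene0.png');t=cv2.imread('pics/top0.png')
f=lambda im,u,v:cv2.resize(im[v:v+50,u:u+66],(400,300),interpolation=cv2.INTER_CUBIC)
cv2.imwrite('pics/crop0.png',np.vstack([np.hstack([f(s,198,210),f(s,300,174)]),np.hstack([f(t,298,190),cv2.resize(t[184:252,165:255],(400,300),interpolation=cv2.INTER_CUBIC)])]))
E
```

```text
(no output)
```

View pics/crop0.png

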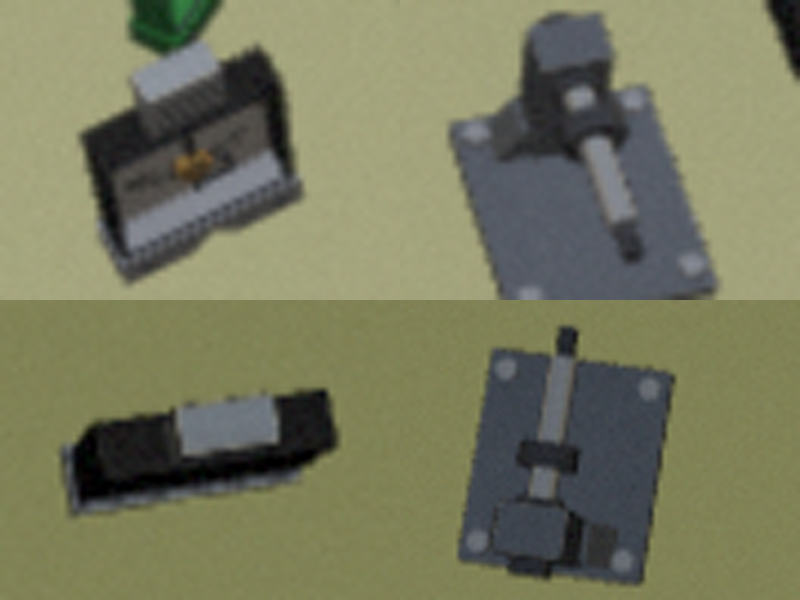

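Crop check: the black case with grey lug and dial facing the scene camera (+x) is the gauge. The stud also points to about +x, with the collar near the middle of the stud. Next I fit both poses.

```bash
cat > h.py <<'E'
import numpy as np
from scipy.optimize import least_squares
def P(c,X):
    x=X@c['R'].T+c['t']; x=x@c['camera_matrix'].T; return x[:,:2]/x[:,2:]
def W(p,X):
    a=p[2];R=np.array([[np.cos(a),-np.sin(a),0],[np.sin(a),np.cos(a),0],[0,0,1]])
    return X@R.T+[p[0],p[1],0]
def fit(obs,p0):
    f=lambda p:np.concatenate([(P(c,W(p,np.array(X,float)/1e3))-np.array(u)).ravel() for c,X,u in obs])
    r=least_squares(f,p0,loss='soft_l1'); return r.x,r.fun.reshape(-1,2)
def unproj(c,uv,z):
    d=c['R'].T@np.linalg.solve(c['camera_matrix'],[*uv,1]); C=-c['R'].T@c['t']; return C+d*(z-C[2])/d[2]
E
python3 - <<'E'
from h import *
from cell import env
np.set_printoptions(precision=4,suppress=True)
S=env.read_camera('scene');T=env.read_camera('top')
for c in(S,T):print('cam',-c['R'].T@c['t'])
s=lambda u,v,o=(198,210):(o[0]+u/6.06-.4,o[1]+v/6-.4)
t=lambda u,v:(298+u/6.06-.4,190+(v-300)/6-.4)
gS=[([15,-50,0],s(128,283)),([15,50,0],s(302,198)),([-10,-20,151],s(133,72)),([-10,20,151],s(207,42)),([10,20,151],s(222,75)),([10,-20,151],s(142,108)),([-12,-48,116],s(82,135)),([-12,48,116],s(260,45))]
# top: right = -y, up=+x
gT=[([10,20,151],t(176,405)),([10,-20,151],t(272,395)),([-10,-20,151],t(279,444)),([-10,20,151],t(186,455)),([-15,50,0],t(72,515)),([12,-48,116],t(326,390))]
p,r=fit([(S,[a for a,_ in gS],[b for _,b in gS]),(T,[a for a,_ in gT],[b for _,b in gT])],[.45,-.12,0])
print('gauge',p,np.degrees(p[2]));print(r)
q=lambda u,v:(165+(u-400)/4.444-.4,184+(v-300)/4.41-.4)
ss=lambda u,v:s(u-400,v,(300,174))
kT=[([65,55,12],q(490,350)),([65,-55,12],q(673,375)),([-65,-55,12],q(640,583)),([-65,55,12],q(460,560)),([73,0,80],q(567,328))]
kS=[([65,55,12],ss(717,290)),([-65,55,12],ss(645,88)),([-65,-55,12],ss(450,122)),([73,0,75],ss(630,250))]
p,r=fit([(T,[a for a,_ in kT],[b for _,b in kT]),(S,[a for a,_ in kS],[b for _,b in kS])],[.45,.15,0])
print('stand',p,np.degrees(p[2]));print(r)
for x in(-12,-3,6): print(x,'collar face px top crop',(P(T,W(p,np.array([[x,0,92.]])/1e3))[0]-[165,184])*[4.444,4.41]+[400,300])
E
```

```text
cam [ 1.2538 -0.2824  1.3923]
cam [0.3967 0.0131 1.1899]
gauge [ 0.5297 -0.1496  0.1268] 7.267368833266418
[[-0.4144  0.1758]
 [ 0.3834 -0.1387]
 [-1.0306 -0.4021]
 [-0.4228 -1.4551]
 [ 0.3099 -1.5907]
 [ 0.6309 -0.9623]
 [-0.5427 -1.0475]
 [ 0.1953 -0.3608]
 [-0.3462 -0.3563]
 [ 0.6118 -1.0599]
 [ 0.8471 -0.8525]
 [-0.6463 -0.2988]
 [-0.2367 -0.2507]
 [ 0.4905 -0.6032]]
stand [ 0.5223  0.182  -0.1518] -8.69495552523323
[[ 0.4447 -0.7725]
 [ 0.2958 -0.8071]
 [ 0.287   0.7116]
 [-0.8531  0.1922]
 [ 0.4719 -0.3582]
 [ 0.5436 -1.2899]
 [ 0.1273 -1.5909]
 [-0.746  -0.5732]
 [ 0.4964  0.7009]]
-12 collar face px top crop [540.1253 469.9926]
-3 collar face px top crop [542.7059 454.0641]
6 collar face px top crop [545.2809 438.1708]
```

Request:
step_arm --steps '[1, 0, 0, 0, -10.2, 1, 0, 0, 0, -10.2, 1, 0, 0, 0, -10.2, 1, 0, 0, 0, -10.2, 1, 0, 0, 0, -10.2, 1, 0, 0, 0, -10.2, 1, 0, 0, 0, -10.2]' --grip_force 15

```text
time_s: 1.08
tool_pos: [0.2837, -0.5848, 0.4045]
tool_rot: [-180.0, -0.0, 97.6]
force: [0.1, 0.6, 0.2]
grip_width: 0.0871
grasp_force: 0.0
```

Request:
step_arm --steps '[1, 20, 15, 0, 0, 1, 40, 30, 0, 0, 1, 40, 30, 0, 0, 1, 40, 30, 0, 0, 1, 40, 30, 0, 0, 1, 40, 30, 0, 0, 1, 40, 30, 0, 0, 1, 40, 30, 0, 0, 1, 40, 30, 0, 0, 1, 40, 30, 0, 0, 1, 15, 10, 0, 0, 1, 0, 0, 0, 0]'

```text
time_s: 2.58
tool_pos: [0.5264, -0.1533, 0.4047]
tool_rot: [-180.0, 0.0, 97.4]
force: [0.0, -0.6, -1.1]
grip_width: 0.0869
grasp_force: 0.0
```

Request:
step_arm --steps '[1, 3, 4, 20, 0, 1, 0, 0, 35, 0, 1, 0, 0, 35, 0, 1, 0, 0, 12, 0, 1, 0, 0, 0, 0]'

```text
time_s: 3.2
tool_pos: [0.5293, -0.1529, 0.3017]
tool_rot: [-179.9, -0.0, 97.2]
force: [0.4, 0.8, 1.0]
grip_width: 0.0872
grasp_force: 0.0
```

```bash
python3 - <<'E'
from cell import env
import cv2,numpy as np
f=lambda im,u,v,w,h:cv2.resize(im[v:v+h,u:u+w,::-1],(400,400*h//w),interpolation=cv2.INTER_CUBIC)
s=env.read_camera('scene')['image'];t=env.read_camera('top')['image']
cv2.imwrite('pics/g1.png',np.hstack([f(s,180,170,100,100),f(t,280,160,100,100)]))
E
```

```text
(no output)
```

View pics/g1.png

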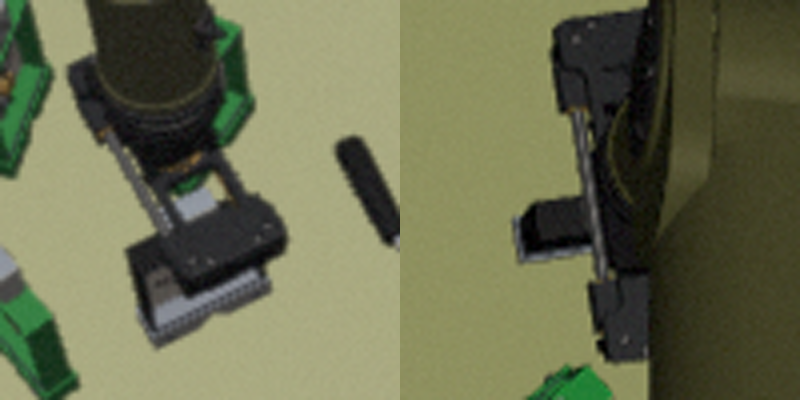

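The fingers straddle the lug front and back. I'll shift 3 mm sideways and close.

Request:
step_arm --steps '[1, 3, 0, 0, 0, 0, 0, 0, 0, 0, 0, 0, 0, 0, 0, 0, 0, 0, 0, 0, 0, 0, 0, 0, 0, 0, 0, 0, 0, 0, 0, 0, 0, 0, 0, 0, 0, 0, 0, 0]' --grip_force 25

```text
time_s: 4.3
tool_pos: [0.5295, -0.1491, 0.3027]
tool_rot: [-180.0, 0.0, 97.3]
force: [-0.7, -0.8, -0.1]
grip_width: 0.0246
grasp_force: 0.0
```

Request:
step_arm --steps '[0, 0, 0, 0, 0, 0, 0, 0, 0, 0, 0, 0, 0, 0, 0]'

```text
time_s: 4.68
tool_pos: [0.5294, -0.1491, 0.3027]
tool_rot: [-180.0, 0.0, 97.3]
force: [-1.6, 0.4, -0.2]
grip_width: 0.0194
grasp_force: 25.0
```

Request:
step_arm --steps '[0, 0, 0, -5, 0, 0, 0, 0, -20, 0, 0, 0, 0, -40, 0, 0, 0, 0, -40, 0, 0, 0, 0, -20, 0, 0, 0, 0, 0, 0]'

```text
time_s: 5.42
tool_pos: [0.5298, -0.149, 0.4287]
tool_rot: [179.9, 0.1, 97.3]
force: [0.2, -0.3, -7.1]
grip_width: 0.0201
grasp_force: 25.0
```

```bash
cat >> h.py <<'E'
def rect(c,img,lug,yaw,m=0.,hz=.138,s=6,xp=.012):
    """frontal view of the dial plane: y -50..50 mm, z 10..112 mm of the gauge; lug=world grip point, leaning m"""
    import cv2
    Yz=np.array([(-50,112),(50,112),(50,12),(-50,12)])/1e3
    a=np.array([[xp,y*np.cos(m)+(z-hz)*np.sin(m),-y*np.sin(m)+(z-hz)*np.cos(m)] for y,z in Yz])
    uv=P(c,W([lug[0],lug[1],yaw],a)+[0,0,lug[2]])
    H=cv2.getPerspectiveTransform(uv.astype(np.float32),np.float32([(0,0),(100*s,0),(100*s,100*s),(0,100*s)]))
    return cv2.warpPerspective(img,H,(100*s,100*s),flags=cv2.INTER_CUBIC)
E
python3 - <<'E'
from h import *
from cell import env
import cv2
o=env.get_obs()
c=[env.read_camera('scene') for _ in range(12)]
im=np.mean([k['image'] for k in c[3:]],0).astype(np.float32)[:,:,::-1]
np.save('avg1.npy',im)
l=np.array(o['tool_pos'])-[0,0,.164]
r=rect(c[0],im,l,np.radians(7.3))
cv2.imwrite('pics/r1.png',np.clip(r*1.3,0,255)); print(o['time_s'])
E
```

```text
5.425[ WARN:0@3.801] global loadsave.cpp:1063 imwrite_ Unsupported depth image for selected encoder is fallbacked to CV_8U.
```

View pics/r1.png

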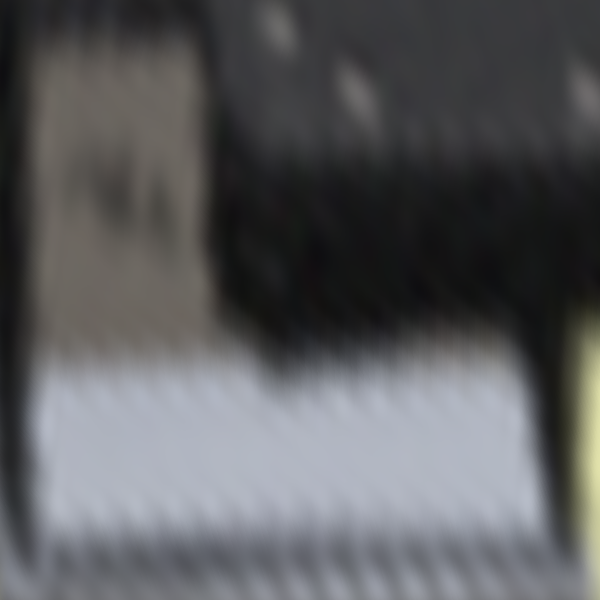

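```bash
python3 - <<'E'
from h import *
from cell import env
import cv2
c=env.read_camera('scene')
im=cv2.imread('pics/scene0.png')
r=rect(c,im,np.array([.5295,-.149,.138]),np.radians(7.3))
cv2.imwrite('pics/r0.png',cv2.convertScaleAbs(r,alpha=1.2))
E
```

```text
(no output)
```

View pics/r0.png

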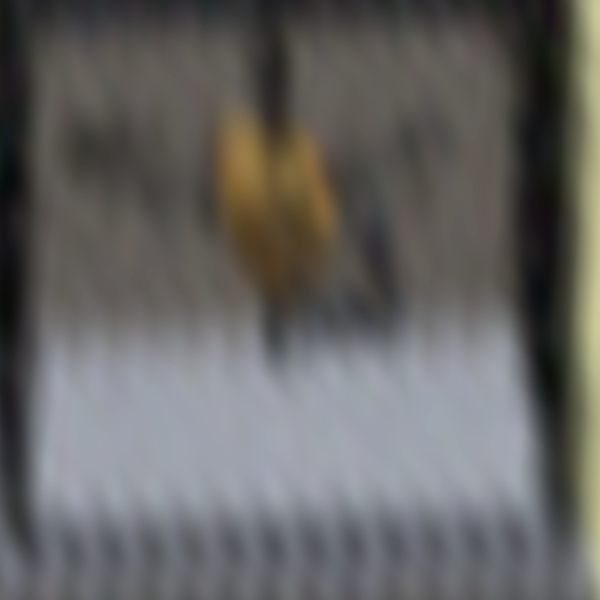

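Request:
step_arm --steps '[0, 10, 0, -20, 0, 0, 20, -2, -40, 0, 0, 20, -2, -50, 0, 0, 20, -2, -50, 0, 0, 20, -2, -50, 0, 0, 20, -2, -50, 0, 0, 20, -1, -40, 0, 0, 15, 0, -20, 0, 0, 5, 0, 0, 0, 0, 0, 0, 0, 0]'

```text
time_s: 7.32
tool_pos: [0.4992, -0.0012, 0.7475]
tool_rot: [-180.0, 0.0, 97.3]
force: [0.1, -0.1, -6.4]
grip_width: 0.0199
grasp_force: 25.0
```

```bash
python3 - <<'E'
from h import *
from cell import env
import cv2
c=[env.read_camera('scene') for _ in range(20)]
o=env.get_obs()
im=np.mean([k['image'] for k in c[12:]],0)[:,:,::-1].astype(np.uint8)
cv2.imwrite('avg2.png',im)
l=np.array(o['tool_pos'])-[0,0,.164]
r=rect(c[0],im,l,np.radians(o['tool_rot'][2]-90),xp=.001)
u=P(c[0],(l-[0,0,.08])[None])[0].astype(int)
z=cv2.resize(im[u[1]-40:u[1]+40,u[0]-14:u[0]+26],(200,400),interpolation=cv2.INTER_CUBIC)
cv2.imwrite('pics/r2.png',np.hstack([cv2.convertScaleAbs(r,alpha=1.4),cv2.copyMakeBorder(z,0,200,0,0,0)])); print(o['time_s'],o['tool_pos'],o['tool_rot'],u)
E
```

```text
8.325 [ 0.49955231 -0.00166525  0.74773256] [-1.79997344e+02  4.31794397e-03  9.72909954e+01] [269 111]
```

View pics/r2.png

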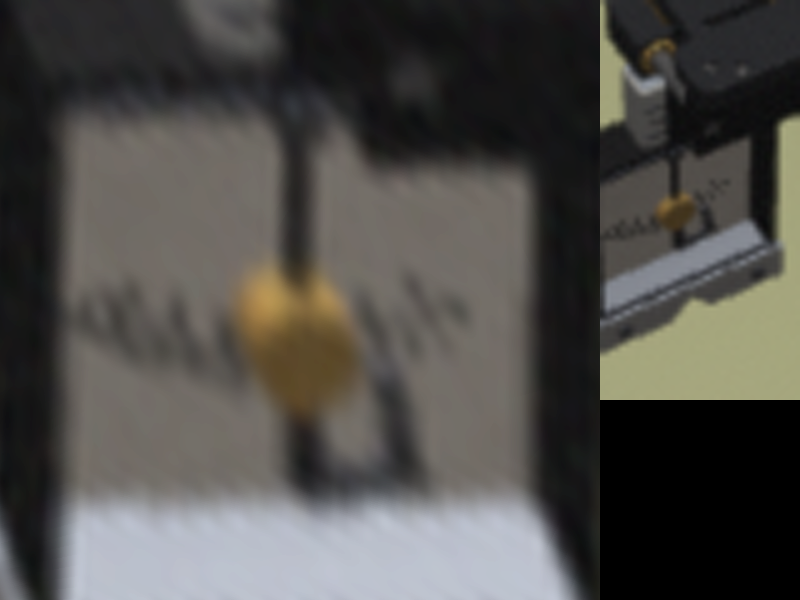

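Pointer hangs at about column 300 with its tip near (305,490). The fork is the dark U from about (315,450) to (410,480). A numeric profile should refine its angle.

```bash
python3 - <<'E'
from h import *
from cell import env
import cv2
c=env.read_camera('scene');im=cv2.imread('avg2.png')
l=np.array([.49955,-.00167,.58373])
for xp in(.001,-.004):
    r=cv2.cvtColor(rect(c,im,l,np.radians(7.29),xp=xp),cv2.COLOR_BGR2GRAY).astype(float)
    # polar about the pivot: y=0,z=98 -> (300,84); rows radius mm, cols angle
    A=np.arange(-.14,.5,.04);print(xp,'ang',A.round(2))
    for R in(44,48,52,56,60,63,66,69,72,75):
        print(R,[int(cv2.remap(r.astype(np.float32),np.float32([[300+6*R*np.sin(a)]]),np.float32([[84+6*R*np.cos(a)]]),cv2.INTER_LINEAR)[0,0]) for a in A])
ax=lambda y,z,x:P(c,W([l[0],l[1],np.radians(7.29)],np.array([[x,y,z-.138]]))+[0,0,l[2]])[0]
print('px tip',ax(0,.032,.001),'1mm y',ax(.001,.032,.001)-ax(0,.032,.001),'1mm x',ax(0,.032,.002)-ax(0,.032,.001),'1mm z',ax(0,.033,.001)-ax(0,.032,.001))
E
```

```text
0.001 ang [-0.14 -0.1  -0.06 -0.02  0.02  0.06  0.1   0.14  0.18  0.22  0.26  0.3
  0.34  0.38  0.42  0.46]
44 [62, 58, 54, 53, 53, 54, 52, 53, 59, 68, 66, 54, 64, 69, 66, 69]
48 [57, 53, 52, 54, 54, 53, 53, 54, 56, 61, 64, 60, 70, 68, 63, 76]
52 [72, 63, 55, 53, 54, 55, 60, 63, 67, 64, 45, 47, 65, 78, 79, 79]
56 [80, 79, 62, 39, 38, 55, 75, 77, 78, 66, 42, 40, 65, 78, 79, 79]
60 [79, 79, 64, 34, 24, 44, 74, 80, 77, 63, 36, 43, 70, 81, 79, 79]
63 [79, 79, 66, 36, 19, 38, 59, 70, 67, 56, 30, 45, 75, 80, 79, 79]
66 [80, 80, 76, 44, 26, 33, 43, 48, 51, 43, 33, 45, 79, 79, 79, 78]
69 [92, 98, 99, 87, 61, 59, 59, 63, 64, 59, 51, 54, 73, 78, 79, 78]
72 [123, 125, 126, 124, 112, 105, 106, 108, 117, 102, 90, 79, 88, 82, 79, 79]
75 [137, 135, 134, 137, 131, 133, 130, 135, 136, 133, 128, 119, 117, 104, 97, 88]
-0.004 ang [-0.14 -0.1  -0.06 -0.02  0.02  0.06  0.1   0.14  0.18  0.22  0.26  0.3
  0.34  0.38  0.42  0.46]
44 [88, 97, 101, 95, 83, 78, 78, 88, 95, 90, 74, 63, 72, 79, 80, 71]
48 [67, 74, 70, 64, 59, 57, 57, 60, 63, 72, 67, 52, 63, 71, 72, 71]
52 [54, 57, 55, 53, 53, 53, 53, 53, 51, 58, 68, 58, 62, 70, 64, 70]
56 [57, 65, 58, 52, 53, 55, 53, 54, 57, 61, 61, 62, 66, 71, 68, 77]
60 [74, 77, 77, 61, 49, 51, 56, 66, 70, 73, 50, 40, 57, 79, 80, 79]
63 [80, 80, 81, 67, 38, 34, 58, 78, 78, 74, 53, 37, 58, 78, 79, 79]
66 [80, 80, 80, 66, 36, 24, 51, 79, 80, 73, 45, 38, 64, 80, 79, 80]
69 [78, 79, 79, 68, 34, 20, 45, 67, 76, 68, 41, 36, 68, 81, 80, 79]
72 [78, 80, 79, 74, 39, 25, 35, 47, 54, 51, 36, 35, 73, 79, 79, 78]
75 [91, 91, 97, 94, 76, 47, 53, 50, 58, 53, 46, 45, 71, 78, 79, 78]
px tip [270.00867232 119.59592577] 1mm y [ 0.37604017 -0.16219204] 1mm x [0.20735836 0.28467286] 1mm z [-0.00737345 -0.2879651 ]
```

Request:
step_arm --steps '[0, 0, 0, 0, 8, 0, 0, 0, 0, 8, 0, 10, 1, 20, 0, 0, 25, 4, 40, 0, 0, 25, 4, 50, 0, 0, 25, 4, 50, 0, 0, 25, 4, 50, 0, 0, 25, 4, 50, 0, 0, 25, 4, 40, 0, 0, 20, 4, 27, 0, 0, 5, 2, 10, 0, 0, 0, 0, 0, 0]'

```text
time_s: 9.88
tool_pos: [0.5584, 0.176, 0.4105]
tool_rot: [-179.9, 0.0, 81.3]
force: [0.1, 0.3, -6.2]
grip_width: 0.0199
grasp_force: 25.0
```

```bash
python3 - <<'E'
from h import *
from cell import env
import cv2
o=env.get_obs();s=env.read_camera('scene')['image'][:,:,::-1];t=env.read_camera('top')['image'][:,:,::-1]
print(o['time_s'],o['tool_pos'],o['tool_rot'],o['force'])
f=lambda im,u,v,w,h:cv2.resize(im[v:v+h,u:u+w],(400,600),interpolation=cv2.INTER_CUBIC)
cv2.imwrite('pics/st.png',np.hstack([f(s,295,150,60,90),f(t,165,165,70,105)]))
E
```

```text
9.875 [0.55837704 0.17598366 0.41052029] [-1.79946230e+02  4.31815823e-02  8.12848538e+01] [ 0.05691728  0.28502941 -6.22475748]
```

View pics/st.png

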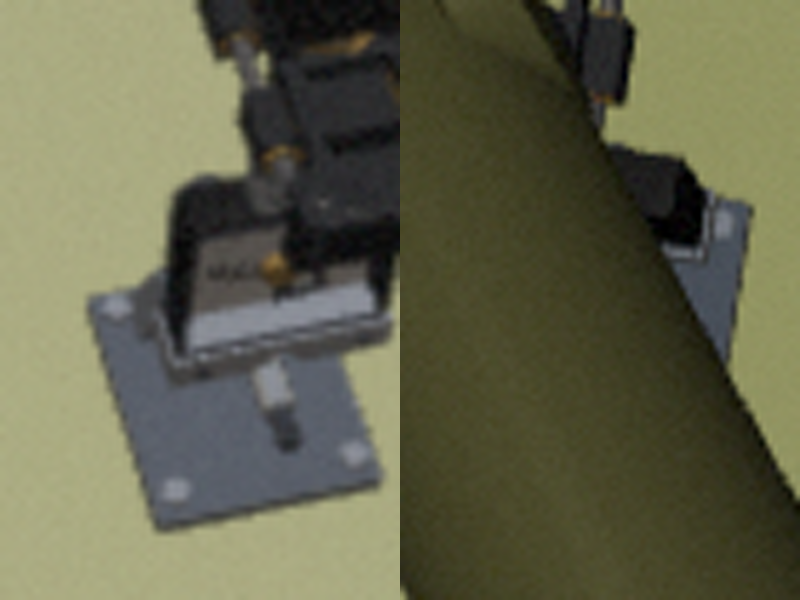

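The gauge is over the stud with the notch about centred, the dial facing out and the stud end still showing at (285,435). Lowering.

Request:
step_arm --steps '[0, 0, 0, 8, 0, 0, 0, 0, 10, 0, 0, 0, 0, 7, 0, 0, 0, 0, 3, 0, 0, 0, 0, 1, 0, 0, 0, 0, 0, 0]'

```text
time_s: 10.72
tool_pos: [0.5583, 0.1765, 0.3819]
tool_rot: [180.0, -0.0, 81.3]
force: [-0.8, 0.1, -5.2]
grip_width: 0.0201
grasp_force: 25.0
```

Request:
step_arm --steps '[0, 0, 0, 1, 0, 0, 0, 0, 1, 0, 0, 0, 0, 0, 0]'

```text
time_s: 11.1
tool_pos: [0.5582, 0.1764, 0.3796]
tool_rot: [-180.0, 0.0, 81.3]
force: [-0.1, 0.5, -5.9]
grip_width: 0.0194
grasp_force: 25.0
```

Request:
step_arm --steps '[0, 0, 0, 1, 0, 0, 0, 0, 1, 0, 0, 0, 0, 0, 0]'

```text
time_s: 11.48
tool_pos: [0.5583, 0.1767, 0.3779]
tool_rot: [180.0, -0.0, 81.3]
force: [0.1, 0.5, -5.6]
grip_width: 0.0199
grasp_force: 25.0
```

Request:
step_arm --steps '[0, 0, 0, 1, 0, 0, 0, 0, 0, 0]'

```text
time_s: 11.72
tool_pos: [0.5583, 0.1769, 0.3777]
tool_rot: [179.9, -0.0, 81.3]
force: [-1.0, 0.8, 1.5]
grip_width: 0.0199
grasp_force: 25.0
```

Request:
step_arm --steps '[0, 0, 0, 1, 0, 0, 0, 0, 0, 0]'

```text
time_s: 11.98
tool_pos: [0.5583, 0.177, 0.3776]
tool_rot: [179.9, -0.0, 81.3]
force: [-2.9, 0.6, 7.1]
grip_width: 0.0197
grasp_force: 25.0
```

Request:
step_arm --steps '[0, 0, 0, -0.7, 0, 0, 0, -2, 0, 0, 0, 0, -2, 0, 0, 0, 0, -2, 0, 0, 0, 0, -2, 0, 0, 0, 0, -2, 0, 0, 0, 0, 0, 0, 0]'

```text
time_s: 12.85
tool_pos: [0.5506, 0.177, 0.378]
tool_rot: [179.5, -0.1, 81.2]
force: [7.2, -0.7, 4.5]
grip_width: 0.0204
grasp_force: 25.7
```

Request:
step_arm --steps '[0, 0, -1, 0, 0, 0, 0, -1, 0, 0]'

```text
time_s: 13.1
tool_pos: [0.5489, 0.1772, 0.3782]
tool_rot: [179.4, -0.1, 81.2]
force: [7.2, -0.7, 4.4]
grip_width: 0.0205
grasp_force: 26.0
```

Request:
step_arm --steps '[0, 0, -1, 0, 0, 0, 0, -1, 0, 0]'

```text
time_s: 13.35
tool_pos: [0.5471, 0.1774, 0.3783]
tool_rot: [179.4, -0.1, 81.2]
force: [8.7, -1.5, 4.7]
grip_width: 0.0205
grasp_force: 26.3
```

Request:
step_arm --steps '[0, 0, -1, 0, 0, 0, 0, -1, 0, 0]'

```text
time_s: 13.6
tool_pos: [0.5452, 0.1777, 0.3785]
tool_rot: [179.4, -0.1, 81.2]
force: [8.5, -1.1, 4.8]
grip_width: 0.0209
grasp_force: 26.7
```

Request:
step_arm --steps '[0, 0, -1, 0, 0, 0, 0, 0, 0, 0]'

```text
time_s: 13.85
tool_pos: [0.5443, 0.1778, 0.3785]
tool_rot: [179.4, -0.1, 81.2]
force: [8.1, -0.2, 5.3]
grip_width: 0.021
grasp_force: 26.8
```

Request:
step_arm --steps '[0, 0, -1, 0, 0, 0, 0, 0, 0, 0]'

```text
time_s: 14.1
tool_pos: [0.5433, 0.178, 0.3786]
tool_rot: [179.4, -0.1, 81.2]
force: [8.0, -1.2, 4.9]
grip_width: 0.0212
grasp_force: 26.9
```

Request:
step_arm --steps '[0, 0, 0, -1, 0, 0, 0, -1, 0, 0, 0, 0, 0, 0, 0]'

```text
time_s: 14.48
tool_pos: [0.5417, 0.1782, 0.3787]
tool_rot: [179.5, -0.1, 81.2]
force: [7.0, -1.3, 3.7]
grip_width: 0.0211
grasp_force: 26.2
```

Request:
step_arm --steps '[0, 0, -1, 0, 0, 0, 0, -1, 0, 0]'

```text
time_s: 14.72
tool_pos: [0.5399, 0.1784, 0.3787]
tool_rot: [179.5, -0.1, 81.2]
force: [8.8, -1.5, 2.7]
grip_width: 0.0209
grasp_force: 26.6
```

Request:
step_arm --steps '[0, 0, -1, 0, 0, 0, 0, 0, 0, 0]'

```text
time_s: 14.98
tool_pos: [0.5388, 0.1786, 0.3787]
tool_rot: [179.5, -0.1, 81.2]
force: [8.4, -0.6, 1.6]
grip_width: 0.0209
grasp_force: 26.4
```

Request:
step_arm --steps '[0, 0, -1, -0.5, 0, 0, 0, -1, 0, 0]'

```text
time_s: 15.22
tool_pos: [0.5364, 0.179, 0.3787]
tool_rot: [179.6, -0.0, 81.2]
force: [6.5, -0.1, 1.8]
grip_width: 0.0212
grasp_force: 26.1
```

Request:
step_arm --steps '[0, 0, -1, 0, 0, 0, 0, -1, 0, 0]'

```text
time_s: 15.48
tool_pos: [0.5346, 0.1792, 0.3787]
tool_rot: [179.6, -0.0, 81.2]
force: [6.8, -0.5, 2.4]
grip_width: 0.0209
grasp_force: 26.1
```

Request:
step_arm --steps '[0, 0, -1, 0, 0, 0, 0, -1, 0, 0]'

```text
time_s: 15.72
tool_pos: [0.5326, 0.1795, 0.3787]
tool_rot: [179.6, -0.0, 81.2]
force: [7.6, -1.3, 1.9]
grip_width: 0.0211
grasp_force: 26.1
```

```bash
python3 - <<'E'
from h import *
from cell import env
import cv2
s=env.read_camera('scene');im=s['image'][:,:,::-1].copy();t=env.read_camera('top')['image'][:,:,::-1]
p=[.5223,.182,-.1518]
o=env.get_obs();l=o['tool_pos'];print(l,o['force'])
f=lambda im,u,v,w,h:cv2.resize(im[v:v+h,u:u+w],(400,600),interpolation=cv2.INTER_CUBIC)
a=f(im,295,150,60,90)
g=[l[0],l[1],np.radians(-8.7)]
for q in([15,-50,75],[15,50,75],[15,-50,95],[15,50,95],[12,-48,191],[12,48,191]):
    u=(P(s,W(g,np.array([q])/1e3))[0]-[295,150]+.5)*6.667-.5; cv2.circle(a,tuple(int(round(v)) for v in u),3,(0,0,255),-1)
for q in([73,0,75],[55,0,83],[65,55,12],[65,-55,12]):
    u=(P(s,W(p,np.array([q])/1e3))[0]-[295,150]+.5)*6.667-.5; cv2.circle(a,tuple(int(round(v)) for v in u),3,(0,255,255),-1)
cv2.imwrite('pics/st2.png',np.hstack([a,f(t,165,165,70,105)]))
E
```

```text
[0.53243042 0.17960402 0.37870675] [ 6.27918818 -0.74798228  1.1980518 ]
```

View pics/st2.png

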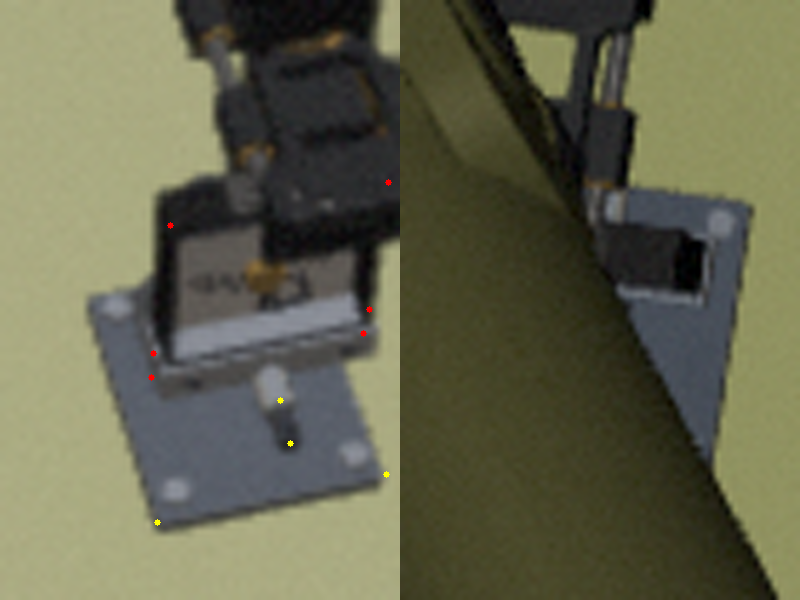

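The foot sits further forward than the upright model predicts: its corner is at (162,398), not (152,378). The gauge has therefore pitched a few degrees in the pads under drag. I'll unload the notch and grip harder to square it.

Request:
step_arm --steps '[0, 0, 0, -0.5, 0, 0, 0, 0, -0.5, 0, 0, 0, 0, 0, 0]' --grip_force 55

```text
time_s: 16.2
tool_pos: [0.5326, 0.1793, 0.3788]
tool_rot: [179.6, -0.0, 81.2]
force: [8.2, -1.4, -2.5]
grip_width: 0.0204
grasp_force: 54.6
```

Request:
step_arm --steps '[0, 0, 0, -0.4, 0, 0, 0, 0, 0, 0]'

```text
time_s: 16.45
tool_pos: [0.5326, 0.1792, 0.3788]
tool_rot: [179.6, -0.0, 81.2]
force: [7.8, 0.4, -4.8]
grip_width: 0.0204
grasp_force: 54.7
```

Request:
step_arm --steps '[0, 0, 2, 0, 0, 0, 0, 0, 0, 0]'

```text
time_s: 16.7
tool_pos: [0.534, 0.1792, 0.3788]
tool_rot: [179.8, -0.0, 81.2]
force: [7.3, -0.1, -4.2]
grip_width: 0.0204
grasp_force: 54.2
```

Request:
step_arm --steps '[0, 0, 2, 0, 0, 0, 0, 0, 0, 0]'

```text
time_s: 16.95
tool_pos: [0.5352, 0.1793, 0.3788]
tool_rot: [179.9, 0.0, 81.2]
force: [5.2, 0.1, -3.5]
grip_width: 0.0202
grasp_force: 53.8
```

Request:
step_arm --steps '[0, 0, 2, 0, 0, 0, 0, 0, 0, 0]'

```text
time_s: 17.2
tool_pos: [0.5364, 0.1795, 0.3788]
tool_rot: [-180.0, 0.0, 81.3]
force: [3.5, -0.7, -3.9]
grip_width: 0.0204
grasp_force: 53.5
```

Request:
step_arm --steps '[0, 0, 1, 0.5, 0, 0, 0, 0, 0, 0]'

```text
time_s: 17.45
tool_pos: [0.5372, 0.1797, 0.3787]
tool_rot: [-179.9, 0.0, 81.3]
force: [2.6, 0.1, -1.2]
grip_width: 0.0205
grasp_force: 53.1
```

Request:
step_arm --steps '[0, 0, 0, 0, 0, 0, 2, 0, 0, 0, 0, 2, 0, 0.1, 0, 0, 2, 0, 0.1, 0, 0, 2, 0, 0.1, 0, 0, 2, 0, 0.2, 0, 0, 2, 0, 0.2, 0, 0, 0, 0, 0, 0]' --grip_force 20

```text
time_s: 18.45
tool_pos: [0.5394, 0.1916, 0.3782]
tool_rot: [180.0, 0.0, 81.3]
force: [3.6, -2.2, -1.0]
grip_width: 0.0202
grasp_force: 20.1
```

Request:
step_arm --steps '[0, 2, 0, 0.2, 0, 0, 2, 0, 0.2, 0, 0, 2, 0, 0.3, 0, 0, 2, 0, 0.3, 0, 0, 2, 0, 0.4, 0, 0, 2.5, 0, 0.4, 0, 0, 0, 0, 0, 0]'

```text
time_s: 19.32
tool_pos: [0.5414, 0.2039, 0.3764]
tool_rot: [180.0, 0.0, 81.3]
force: [4.4, -3.6, -0.8]
grip_width: 0.0201
grasp_force: 20.1
```

```bash
python3 - <<'E'
from h import *
from cell import env
import cv2
c=[env.read_camera('scene') for _ in range(26)]
o=env.get_obs()
im=np.mean([k['image'] for k in c[18:]],0)[:,:,::-1].astype(np.uint8)
cv2.imwrite('avg3.png',im)
l=np.array(o['tool_pos'])-[0,0,.164];print(l,o['force'],o['time_s'])
# lean from the lug's place off the stud line
n=np.array([.151,.9885]);print('off',(l[:2]-[.5223,.182])@n)
z=cv2.resize(im[155:230,290:365],(600,600),interpolation=cv2.INTER_CUBIC)
cv2.imwrite('pics/f1.png',cv2.convertScaleAbs(z,alpha=1.4))
E
```

```text
[0.54135103 0.20377147 0.21243941] [ 4.93634052 -2.84226237 -0.72335825] 20.625
off 0.02439780334394936
```

View pics/f1.png

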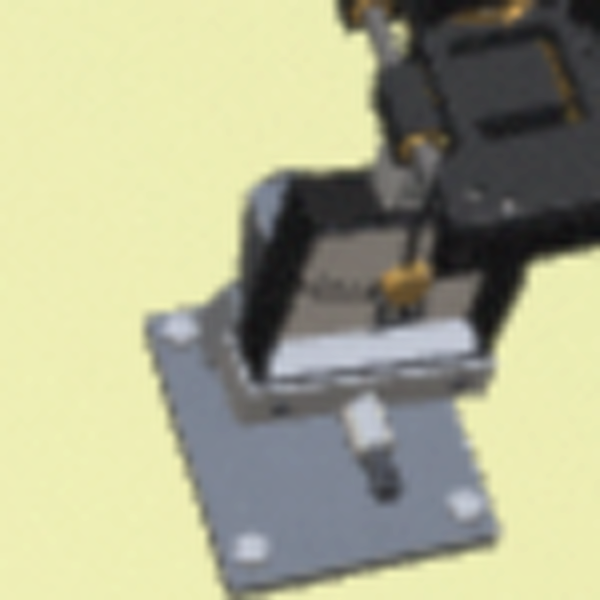

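The indicator leans the right way, with the pointer tip at the fork near (400,315). A polar profile should give the centring.

```bash
python3 - <<'E'
from h import *
from cell import env
import cv2
c=env.read_camera('scene');im=cv2.imread('avg3.png')
l=np.array([.54135,.20377,.21244])
r=cv2.cvtColor(rect(c,im,l,np.radians(-8.7),m=.177,hz=.139,xp=.001),cv2.COLOR_BGR2GRAY).astype(np.float32)
A=np.arange(-.1,.42,.03,dtype=np.float32);print(A.round(2))
for R in range(48,84,3):
    print(R,cv2.remap(r,(300+6*R*np.sin(A))[None].astype(np.float32),(84+6*R*np.cos(A))[None].astype(np.float32),cv2.INTER_LINEAR)[0].astype(int))
# raw pixels round the fork, px (290..) = crop/8
g=cv2.cvtColor(im,cv2.COLOR_BGR2GRAY);print('raw cols 334-348, rows 186-199');print(g[186:200,334:349])
E
```

```text
[-0.1  -0.07 -0.04 -0.01  0.02  0.05  0.08  0.11  0.14  0.17  0.2   0.23
  0.26  0.29  0.32  0.35  0.38  0.41]
48 [57 48 46 50 57 68 74 74 69 67 63 61 62 64 66 68 70 63]
51 [61 51 44 45 52 57 61 61 60 60 60 58 58 57 58 59 61 62]
54 [69 63 57 53 55 56 55 56 56 56 57 57 57 56 58 61 65 69]
57 [78 76 73 68 58 52 51 51 55 57 58 57 56 54 56 64 73 77]
60 [84 85 84 82 68 49 43 49 54 54 50 51 54 51 54 63 75 82]
63 [85 86 86 83 74 52 40 47 53 54 42 42 52 49 51 63 76 82]
66 [85 86 86 82 77 57 41 46 55 55 38 31 46 47 49 64 77 83]
69 [84 86 86 84 80 65 44 42 52 55 43 30 38 42 49 67 79 84]
72 [92 94 96 95 88 79 61 47 50 50 48 42 47 49 54 69 80 85]
75 [105 106 109 110 104  90  77  71  75  75  71  67  67  69  75  84  86  85]
78 [124 124 125 126 124 114 103 100 105 113 111 106  99 100 101 102 102  97]
81 [140 139 138 137 136 133 127 122 125 135 141 137 128 122 123 122 120 114]
raw cols 334-348, rows 186-199
[[ 84  84  84  84  84  81  63  39  66  63  26  17  17  20  21]
 [ 83  84  84  85  84  81  56  47  83  58  22  13  20  22  21]
 [ 84  83  83  84  88  93  71  73 102  77  32  15  17  23  21]
 [ 84  83  82  84  98 107  93  83  84  76  39  34  41  51  54]
 [ 71  79  66  62  86  82  68  62  61  62  69  78  81  81  79]
 [ 67  65  44  52  64  59  58  57  58  71  82  84  85  83  80]
 [ 70  67  57  56  53  57  56  55  52  70  83  84  83  83  77]
 [ 83  84  77  44  49  54  38  52  47  72  83  84  83  81  65]
 [ 86  84  72  42  53  55  33  44  52  77  89  90  92  87  52]
 [ 88  87  75  50  55  60  69  83 100 113 122 126 133 129  87]
 [112 111  95  94 113 131 135 135 136 137 138 141 141 140 128]
 [137 137 135 134 137 140 140 141 142 142 143 142 142 142 134]
 [141 143 140 142 141 142 142 142 140 140 137 137 137 137 129]
 [142 140 138 138 137 136 135 133 120 118 106 105 102  87  76]]
```

Request:
step_arm --steps '[0, 0, 0, -0.5, 0, 0, 0, -1, 0, 0, 0, 0, 0, 0, 0]'

```text
time_s: 21.05
tool_pos: [0.5405, 0.2036, 0.3766]
tool_rot: [179.9, 0.0, 81.3]
force: [5.2, -3.0, -3.4]
grip_width: 0.0204
grasp_force: 20.4
```

Request:
step_arm --steps '[0, 0, -1, 0, 0, 0, 0, 0, 0, 0]'

```text
time_s: 21.3
tool_pos: [0.5397, 0.2037, 0.3767]
tool_rot: [179.9, 0.0, 81.3]
force: [5.6, -4.2, -2.1]
grip_width: 0.0205
grasp_force: 20.6
```

Request:
step_arm --steps '[0, 0, 0, 0, 0, 0, 0, -1, 0, 0, 0, 0, 0, 0, 0]' --grip_force 50

```text
time_s: 21.68
tool_pos: [0.5396, 0.2032, 0.3767]
tool_rot: [179.8, 0.0, 81.2]
force: [8.3, -3.4, -4.0]
grip_width: 0.0201
grasp_force: 50.2
```

Request:
step_arm --steps '[0, 0, -1, 0, 0, 0, 0, 0, 0, 0]'

```text
time_s: 21.92
tool_pos: [0.5389, 0.2031, 0.3768]
tool_rot: [179.7, 0.0, 81.2]
force: [9.4, -4.1, -4.9]
grip_width: 0.0205
grasp_force: 50.4
```

Force along the stud rises to 9.4 N with only about 2 N bearing, so the foot is against the collar. I'll ease the push and restore the bearing.

Request:
step_arm --steps '[0, 0, 1, 0.4, 0, 0, 0, 1, 0.3, 0, 0, 0, 1, 0, 0, 0, 0, 0, 0, 0, 0, 0, 0, 0, 0, 0, 0, 0, 0, 0, 0, 0, 0, 0, 0, 0, 0, 0, 0, 0, 0, 0, 0, 0, 0]'

```text
time_s: 23.05
tool_pos: [0.541, 0.2034, 0.3765]
tool_rot: [179.8, 0.0, 81.3]
force: [5.6, -3.6, -0.3]
grip_width: 0.0197
grasp_force: 49.7
```

```bash
python3 - <<'E'
from h import *
from cell import env
import cv2
im=[]
for _ in range(26):im.append(env.read_camera('scene')['image'])
g=cv2.cvtColor(np.mean(im[14:],0).astype(np.uint8),cv2.COLOR_RGB2GRAY)
print(g[186:197,334:349]);s=np.mean(im[14:19],0)-np.mean(im[20:],0);print('motion',abs(s[180:200,330:350]).max())
o=env.get_obs();l=o['tool_pos'];print(l,o['tool_rot'],o['force'],o['time_s'],'lean',np.arcsin((l[:2]-[.5223,.182])@[.151,.9885]/.139))
E
```

```text
[[ 85  83  84  84  83  78  51  40  75  52  24  17  17  19  21]
 [ 84  84  83  85  84  81  44  48  79  56  22  15  19  21  18]
 [ 85  83  84  84  88  91  58  72  99  62  22  15  17  21  26]
 [ 83  84  83  85 100 106  93  83  83  62  33  33  42  51  58]
 [ 72  79  67  65  89  84  66  60  61  62  68  79  81  81  79]
 [ 66  67  48  60  65  61  58  56  57  70  81  85  83  84  80]
 [ 72  78  57  57  53  56  56  56  52  71  84  85  84  83  77]
 [ 84  83  67  44  56  56  48  52  46  71  83  84  83  82  64]
 [ 86  84  69  43  52  43  34  44  53  76  87  89  91  86  50]
 [ 89  88  75  50  55  59  70  84 102 111 115 125 134 129  88]
 [113 111  94  95 113 131 133 136 136 137 138 140 141 139 128]]
motion 7.566666666666666
[0.54098865 0.20341876 0.37655559] [1.79839871e+02 2.99206273e-02 8.12654163e+01] [ 6.37969706 -4.31672971 -0.81235333] 24.35 lean 0.17349081885751247
```

Pointer is still and sits between the prongs. In image row 194 the prongs are at about columns 337 and 342 and the pointer at 340. Handing in.

```bash
python3 -c "
from cell import env
print(env.sign_off())"
```

```text
the job is handed in; nothing more can be done
None
```

The job is handed in at about 24 s; no verdict came back. The indicator sits seated on the stud, foot against the collar, leaning about 0.17 rad with its pointer at rest inside the set-index fork, still gripped. The collar and bystander positions weren't re-measured at the end.

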